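Load the spring trolley and draw it to the mark

TASK

Get the spring trolley ready for its timing run: set the two brass blocks and the round brass weight down (not dropped) side by side in the trolley's tray, all three standing upright on the tray floor. Then take hold of the trolley itself, draw it along the track against its springs until its index fin stands in line with the pointer of the rider clamped on the track, and finish still holding it there, motionless, ready for release. Leave the compass, the copper disc and the petri dish where they are.

Things in the scene. Friction and masses are not known exactly. Their poses are not given: they have to be found in the camera images.
- track: Aluminium dynamics track lying on the shelf, 800 mm long, 96 mm wide, top surface 33 mm above the shelf, with a black end stop (100 mm wide, 59 mm high, its steel spring post up to 82 mm) at each end. Fixed. Origin on the shelf under its middle; its y axis runs along its length, its x axis across it, z up.
- trolley: Grey wheeled trolley, 168 mm long (y, along the track), 76 wide (x); slides only along the track, 130 mm either way. Coil springs bring it back to the middle (60 N/m, 2 mm rolling slack); it yields if pushed. Open tray in its top: inside 112 (y) by 56 (x), walls 12 high, sides 10 thick, ends 6. Origin: middle of the tray floor, 52 above the shelf; axes as the track's.
- post_mark (a point): On the axis of the round steel post at the trolley's +y end: 10 mm thick, top 60 mm above the tray floor, 72 mm from the trolley's middle, part of the trolley. The point lies 45 mm above the tray floor. The spring's coil (16 mm across) runs from the post to the end stop, its top 22 mm above the tray floor.
- post_far (a point): The same point on the like post at the trolley's -y end.
- trolley_index (a point): Tip of the small white index fin (3 mm thick) on the trolley's +x side, half-way along the trolley, level with the tray floor; a white line on the side wall's top continues it.
- rider_tip (a point): Pointer tip of the rider, a small fixed dark steel clamp with a brass screw on the track's +x edge (18 mm along the track, blade up to 56 mm above the shelf): the mark. It is 60 to 105 mm from the resting fin, towards the track's +y end. Axes as the track's: the fin is at the mark when both points have the same y here. The fin passes just clear of the pointer.
- block_a: Brass block weight, 46 mm (its x) by 28 mm (its y) by 45 mm high, about 0.5 kg, standing loose on the shelf. Origin at the centre of its underside, z up.
- block_b: The second brass block weight, the same as block_a.
- round_weight: Round brass weight, about 0.5 kg, loose on the shelf: body 46 mm across and 34 mm high, with a knob 20 mm across on top up to 48 mm. Origin at the centre of its underside, z up.
- compass: Bystander: round compass, 44 mm across, 11 mm high, loose on the shelf. Origin at the centre of its underside.
- copper_disc: Bystander: copper disc, 42 mm across, 6 mm thick, loose on the shelf. Origin at the centre of its underside.
- petri_dish: Bystander: glass petri dish, 90 mm across, 16 mm high, loose on the shelf behind the track. Origin at the centre of its underside.
Mind the look-alikes: they are no part of the job. What is shaped like the round_weight but turquoise is not meant.

How it is judged (in metres and radians):
On the way:
1. the two blocks and the round weight stand upright on the floor of the trolley's tray, let go by the fingers (x of block_a in the frame of trolley between -0.014 and 0.014 m and y of block_a in the frame of trolley between -0.047 and 0.047 m and z of block_a in the frame of trolley between -0.005 and 0.005 m and angle between each of block_a, block_b, round_weight's own z axis and vertical below 0.12 rad and x of block_b in the frame of trolley between -0.014 and 0.014 m and y of block_b in the frame of trolley between -0.047 and 0.047 m and z of block_b in the frame of trolley between -0.005 and 0.005 m and x of round_weight in the frame of trolley between -0.014 and 0.014 m and y of round_weight in the frame of trolley between -0.047 and 0.047 m and z of round_weight in the frame of trolley between -0.005 and 0.005 m and contact force between the fingers and block_a below 0.1 N and contact force between the fingers and block_b below 0.1 N and contact force between the fingers and round_weight below 0.1 N), for 0.2 s.
At the end, for the whole second after the job is handed in: Three weights upright (0.12 rad) on the tray floor (5 mm), not touched; trolley's fin within 5 mm of the pointer along the track, still (under 10 mm/s); fingers hold the trolley itself (over 2 N); no bystander touches it (all of step 1 and y of trolley_index in the frame of rider_tip between -0.005 and 0.005 m and linear speed of trolley below 0.01 m/s and contact force between the fingers and trolley above 2 N and contact force between trolley and compass below 0.05 N and contact force between trolley and copper_disc below 0.05 N and contact force between trolley and petri_dish below 0.05 N); the arm keeps its last pose, push and grip.
It fails at once if the compass, the copper disc or the petri dish was shifted more than 15 mm (distance of any of compass, copper_disc, petri_dish from where it was at the start of the episode above 0.015 m).
It fails at once if a weight was let go over the tray more than 25 mm above its floor (dropped) ((horizontal distance between block_a and trolley below 0.07 m and z of block_a in the frame of trolley above 0.025 m and contact force between the fingers and block_a below 0.01 N) or (horizontal distance between block_b and trolley below 0.07 m and z of block_b in the frame of trolley above 0.025 m and contact force between the fingers and block_b below 0.01 N) or (horizontal distance between round_weight and trolley below 0.07 m and z of round_weight in the frame of trolley above 0.025 m and contact force between the fingers and round_weight below 0.01 N)).
It also fails if it takes over 72 s, if anything falls off the work surface, if the arm or the gripper's body presses on something with over 40 N, if the wrist force passes 120 N, or if a joint passes its speed limit or range.

ROBOT

A 6-joint arm with a two-finger parallel gripper is mounted at the origin on the work surface. World frame = base frame: x ahead of the robot, y to its left, z up, the work surface at z = 0. Lengths are in mm, angles in rad, forces in N, time in s.
With the tool pointing down it reaches from about 250 to 800 mm from the base axis. Payload 8.5 kg.
Tool frame: the origin (TCP) lies midway between the tips of the shut fingers; the grasp point (between the pads) lies 19 mm behind it; z points along the fingers, y is the line along which they close (so a half turn about z gives the same grasp; the last joint's range is limited). The gripper opens to 85 mm and grips with 20 to 120 N. Pads are 22 mm wide; open, the fingers measure 114 mm over their backs; the gripper's body (76 mm by 85 mm) begins 54 mm behind the grasp point. The pads swing forward as they close: fully open they stand 13 mm farther back than shut.
Start: joints at [1.244, 0.238, -0.013, 1.319, 0, 1.571], TCP at [168.516, 497.173, 231.276] pointing down, gripper open.
Joint ranges: [-2.66, 2.66], [-1.03, 1.9], [-1.14, 1.46], [-1.82, 2.27], [-1.45, 1.34], [-3.14, 3.14]. Speed limits (rad/s): [2.22, 2.22, 2.79, 3.14, 3.14, 3.14].

INTERFACE

Orientations are given as a rotation vector (axis times angle).
In Python, from workcell import * gives the robot as it stands.
- The arm moves only by the tool send_rows, never from a script. Its argument "plan" is a list of rows, each an object of numbers: "claw": the opening, from 0 (shut) to 1 (fully open); "tx", "ty", "tz": the shift along the tool's x, y, z in m; "spin": the turn about the tool's z in rad. A call has exactly 10 rows; each row shifts and turns the commanded pose from where the row before left it, along the tool's axes as they then stand; what a row does not reach is not made up. A row lasts 1/10 s, in which the tool goes at most 50 mm and 8.59 degrees, less where a joint would pass 70% of its speed; a pose out of reach is approached as far as the arm can. A call is refused whole if a number of a shift passes 0.05 or a number of a turn 0.15, either way. A call with a gripper value outside its range is refused whole. The fingers move at their own pace and stop on an object; "squeeze" is the grip in N (left out, the last holds). Time passes only in rows, so rows that do not move let the fingers close, or fill a call up. It gives the time, the measured TCP pose, the force, the opening and the grip force at its end, in the units of the state.
- read_state(): the state, without advancing time (a new reading comes with each control period).
- camera(name): name is "scene" or "side" or "wrist"; returns the picture (420x560x3 uint8, blue, green, red); there is no depth.
- camera_params(name): a dict with "fx", "fy", "cx", "cy" (pixels), "k1" (the pictures are not rectified: a ray, as slopes to the right and down, at radius r is drawn at 1 + k1 r^2 times it, then the intrinsics apply), "origin" and "attitude" of the camera in the world. Camera axes: x right, y down, z forward; pixel columns grow to the right and rows downward; lengths in mm; the calibration is good to about 2 mm. A picture is of the moment at which its call begins: read the wrist's pose just before it. camera_params takes no time and is no camera call; for the wrist camera it gives the pose at the moment of the call.
- close_job(): hands the job in; it is judged then, once.
Trained networks look in the newest picture that a camera, given by its name, has taken for a name from the list of things; names that differ only in an ending like _2 or _b are one class to them, and where a whole thing is asked for, a point or a joint stands for the part that bears it (a point fixed in the world has none). Each returns a list of dicts, best first, with "confidence" (0 to 1); they miss things now and then, are a little off and sometimes report something else, mostly with a low value. They report only what shows in the picture. A call takes as long as a camera call. They do not tell look-alikes from the thing itself.
- recognise(camera, target): "location" ([x, y, z] in mm, in world coordinates, good to about 4 mm: the middle of the surface that is visible of it).
- spot_point(camera, target): "location" ([x, y, z] in mm, in world coordinates, good to about 4 mm: a listed point, or the origin of a listed thing).
The state is a dict: "time_s": time; "q": joint angles; "qd": joint speeds; "joint_torque": joint torques, N m; "ee_pos": TCP position; "eef_rot": TCP orientation; "ft_force": force on the tool from outside, world axes, zero at the start; "moment": the same for the moment, N m; "width": finger opening in mm; "grip_force": force on a finger pad.
Only numpy, scipy, OpenCV 4.12 (cv2) and the standard library are available. Lean on these libraries where they do the work, as an engineer would, in place of code of your own. Each camera call takes 0.05 s, during which the arm holds its last target. There are 200 camera calls.

## Working session

There is one attempt and no reset: what is moved stays moved. The work goes in short steps, Python scripts to look and compute and a tool call to move; the robot and the scene stay as the last step left them, time stands still between calls to the robot, and variables do not carry over. Pictures are saved under pics/ and viewed, at most 10 in all, crops included, and the job is handed in when it is done.

Besides the shell and the picture viewer there is one more tool, called after "Request:" as name(argument=value, ...), one argument or row to a line, values as JSON. send_rows: Moves the arm, as the interface text tells. Its arguments: {"type":"object","properties":{"plan":{"type":"array"},"squeeze":{"type":"number"}},"required":["plan"]}

```bash
mkdir -p pics; ls
python3 - <<'E'
from workcell import *
import cv2,numpy as np
s=read_state(); print({k:np.round(v,3).tolist() for k,v in s.items()})
ims=[camera(n) for n in("scene","side")]
for n,i in zip(("scene","side"),ims):
    cv2.imwrite(f"pics/{n}0.png",i)
    p=camera_params(n);print(n,p)
for n in("scene","side"):
  for t in["track","trolley","post_mark","post_far","trolley_index","rider_tip","block_a","round_weight","compass","copper_disc","petri_dish"]:
    print(n,t,[(np.round(d["location"]).tolist(),round(d["confidence"],2)) for d in spot_point(n,t)])
print(read_state()["time_s"])
E
```

```text
pics
{'time_s': 0.0, 'q': [1.244, 0.239, -0.014, 1.319, 0.0, 1.571], 'qd': [-0.001, -0.0, -0.001, -0.0, -0.001, -0.001], 'joint_torque': [-0.001, -53.879, 34.643, 0.019, -0.0, -0.0], 'ee_pos': [168.382, 496.828, 230.686], 'eef_rot': [-0.511, -3.1, 0.002], 'ft_force': [-0.848, 0.172, 0.836], 'moment': [0.065, 0.06, -0.007], 'grip_force': 0.0, 'width': 85.655}
scene {'fx': 392.2771689487685, 'fy': 392.2771689487685, 'cx': 277.3234850447861, 'cy': 210.12352877558467, 'k1': -0.06687141173696363, 'origin': array([1253.68453862,  564.70204615,  710.32394985]), 'attitude': array([-1.11325619, -2.24740719,  1.15574838])}
side {'fx': 503.64850000976395, 'fy': 503.64850000976395, 'cx': 276.9633352567279, 'cy': 206.31137452518843, 'k1': 0.0002400855041241661, 'origin': array([307.6679226 , 887.32296589, 595.37976352]), 'attitude': array([-0.43957585,  2.54049366, -1.48829436])}
scene track [([595.0, -18.0, 2.0], 0.71)]
scene trolley [([597.0, -15.0, 50.0], 0.9), ([603.0, -90.0, 99.0], 0.54)]
scene post_mark [([590.0, 59.0, 96.0], 0.76)]
scene post_far [([602.0, -87.0, 97.0], 0.65)]
scene trolle
[... 415 characters left out ...]
c [([440.0, 128.0, -1.0], 0.5)]
scene petri_dish [([791.0, -1.0, 0.0], 0.78)]
side track [([599.0, -16.0, 2.0], 0.77), ([600.0, -17.0, 52.0], 0.56)]
side trolley [([600.0, -13.0, 54.0], 0.61)]
side post_mark [([440.0, -259.0, -1.0], 0.49)]
side post_far [([601.0, -88.0, 92.0], 0.69)]
side trolley_index [([646.0, -6.0, 53.0], 0.56)]
side rider_tip [([633.0, 79.0, 52.0], 0.65)]
side block_a [([441.0, 26.0, -1.0], 0.88), ([438.0, -263.0, -4.0], 0.83)]
side round_weight [([440.0, 260.0, 3.0], 0.92), ([451.0, 348.0, 2.0], 0.73), ([603.0, -18.0, 53.0], 0.53)]
side compass [([449.0, -119.0, -2.0], 0.58)]
side copper_disc [([437.0, 127.0, 1.0], 0.84)]
side petri_dish [([793.0, 2.0, -4.0], 0.79)]
1.2
```

View pics/scene0.png

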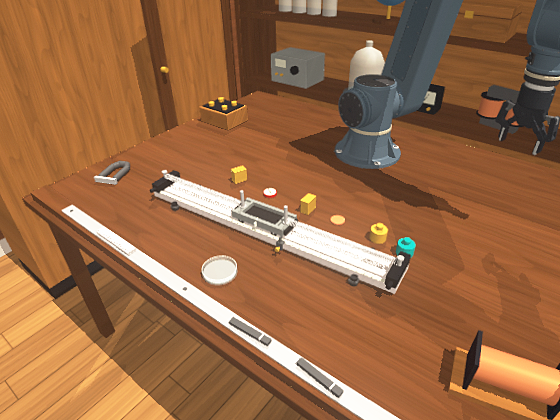

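View pics/side0.png

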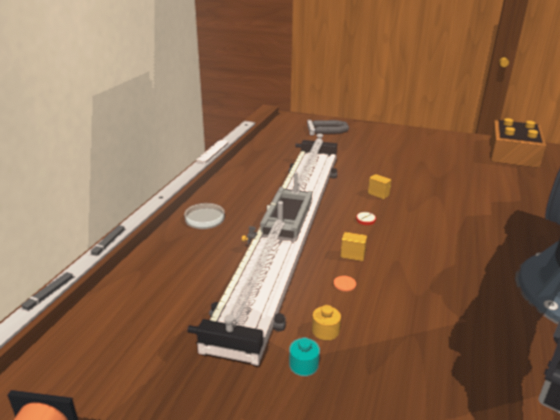

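Scene view: candidates for the blocks are the brass cubes at (239,175) and (308,204). For the round weight there is a brass one at (378,233) and a turquoise one at (405,247). I choose the brass one. The copper disc (338,219) and compass (269,191) lie between them. In the side view the brass round is at (326,322) and the turquoise at (304,356).

```bash
cat > h.py <<'E'
from workcell import *
import cv2,numpy as np
from scipy.spatial.transform import Rotation as R
def to(x,y,z,yaw=None):
    """needed shift in tool axes (start axes, m) to reach world x,y,z (mm); yaw = world angle (deg) of tool y (mod 180)"""
    s=read_state(); M=R.from_rotvec(s["eef_rot"]).as_matrix()
    # with the tool's tilt ignored
    d=M.T@(np.array([x,y,z])-s["ee_pos"])/1000
    cur=np.degrees(np.arctan2(M[1,1],M[0,1])); sp=None
    if yaw is not None: sp=-((yaw-cur+90)%180-90)
    print("t",round(s["time_s"],2),"pos",np.round(s["ee_pos"],1),"yaw_y",round(cur,2),"w",round(s["width"],1),"shift",np.round(d,4),"spin deg",sp,"rad",None if sp is None else round(np.radians(sp),3),"q6",round(s["q"][5],2))
def ray(n,uv,z,p=None):
    p=p or camera_params(n); uv=np.atleast_2d(np.float64(uv))
    d=(uv-[p["cx"],p["cy"]])/[p["fx"],p["fy"]]; u=d.copy()
    for _ in range(20): u=d/(1+p["k1"]*(u**2).sum(1,keepdims=True))
    v=np.c_[u,np.ones(len(u))]@R.from_rotvec(p["attitude"]).as_matrix().T
    return p["origin"]+v*((z-p["origin"][2])/v[:,2:])
def brass(n,im,z,lo=(15,120,90),hi=(35,255,255),amin=150):
    """contours of brass-coloured blobs mapped to plane z: centre and min-area rectangle"""
    p=camera_params(n); m=cv2.inRange(cv2.cvtColor(im,cv2.COLOR_BGR2HSV),lo,hi)
    for c in cv2.findContours(m,cv2.RETR_EXTERNAL,cv2.CHAIN_APPROX_NONE)[0]:
        if cv2.contourArea(c)<amin: continue
        w=ray(n,c[:,0],z,p)[:,:2].astype(np.float32)
        print("blob px",c[:,0].mean(0).round(),"rect",cv2.minAreaRect(w))
E
python3 - <<'E'
from h import *
p=camera_params("wrist");print(p)
M=R.from_rotvec(p["attitude"]).as_matrix();T=R.from_rotvec(read_state()["eef_rot"]).as_matrix()
print("cam in tool",T.T@(p["origin"]-read_state()["ee_pos"]),"axes\n",(T.T@M).round(3))
to(439,261,230,4.4)
E
```

```text
{'fx': 294.66795466949725, 'fy': 294.66795466949725, 'cx': 279.2604663239834, 'cy': 207.26560505637656, 'k1': -0.06385854934782546, 'origin': array([ 89.23451147, 523.16566533, 374.00441273]), 'attitude': array([2.32587314, 1.6681545 , 0.27608512])}
cam in tool [  83.41705547   -0.86766459 -142.71578654] axes
 [[ 0.    -0.947 -0.322]
 [ 1.     0.     0.   ]
 [-0.    -0.322  0.947]]
t 1.2 pos [168.5 497.2 231.3] yaw_y 71.28 w 85.5 shift [-0.332  -0.1369  0.0013] spin deg 66.87659568729842 rad 1.167 q6 1.57
```

Request:
send_rows(
  plan=[
    {"tx": -0.041,"ty": -0.017,"claw": 1},
    {"tx": -0.041,"ty": -0.017,"claw": 1},
    {"tx": -0.041,"ty": -0.017,"claw": 1},
    {"tx": -0.041,"ty": -0.017,"claw": 1},
    {"tx": -0.041,"ty": -0.017,"claw": 1},
    {"tx": -0.041,"ty": -0.017,"claw": 1},
    {"tx": -0.041,"ty": -0.017,"claw": 1},
    {"tx": -0.041,"ty": -0.017,"claw": 1},
    {"spin": 0.14,"claw": 1},
    {"spin": 0.14,"claw": 1},
  ],
  squeeze=60,
)

```text
invalid input at $.plan[0]: expected keys claw, tx, ty, tz, spin
```

Run:
```python
from h import *
im=camera("wrist"); cv2.imwrite("pics/w1.png",im)
for t in["round_weight","block_a","rider_tip","post_mark","trolley","trolley_index","copper_disc"]:
    print(t,[(np.round(d["location"]).tolist(),round(d["confidence"],2)) for d in spot_point("wrist",t)])
brass("wrist",im,20)
to(439,261,30,4.4)
```

```text
round_weight [([439.0, 265.0, -2.0], 0.47), ([450.0, 350.0, -3.0], 0.4)]
block_a []
rider_tip []
post_mark []
trolley []
trolley_index [([433.0, 130.0, 6.0], 0.62)]
copper_disc [([434.0, 131.0, 5.0], 0.71)]
t 1.6 pos [168.5 497.2 231.3] yaw_y 71.28 w 85.6 shift [-0.332  -0.1368  0.2013] spin deg 66.87773269645864 rad 1.167 q6 1.57
```

View pics/w1.png

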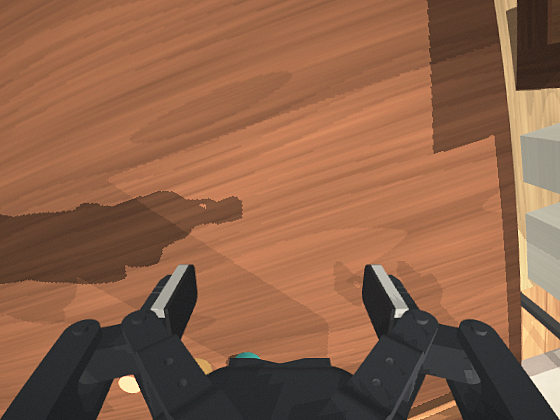

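Request:
send_rows(
  plan=[
    {"tx": -0.041,"ty": -0.017,"tz": 0,"spin": 0,"claw": 1},
    {"tx": -0.041,"ty": -0.017,"tz": 0,"spin": 0,"claw": 1},
    {"tx": -0.041,"ty": -0.017,"tz": 0,"spin": 0,"claw": 1},
    {"tx": -0.041,"ty": -0.017,"tz": 0,"spin": 0,"claw": 1},
    {"tx": -0.041,"ty": -0.017,"tz": 0,"spin": 0,"claw": 1},
    {"tx": -0.041,"ty": -0.017,"tz": 0,"spin": 0,"claw": 1},
    {"tx": -0.041,"ty": -0.017,"tz": 0,"spin": 0,"claw": 1},
    {"tx": -0.041,"ty": -0.017,"tz": 0,"spin": 0,"claw": 1},
    {"tx": 0,"ty": 0,"tz": 0,"spin": 0.14,"claw": 1},
    {"tx": 0,"ty": 0,"tz": 0,"spin": 0.14,"claw": 1},
  ],
  squeeze=60,
)

```text
time_s: 2.6
ee_pos: [436.6, 261.8, 231.1]
eef_rot: [-0.951, -2.994, 0.0]
ft_force: [-0.2, 0.5, -0.1]
width: 85.5
grip_force: 0.0
```

Run:
```python
from h import *
im=camera("wrist"); cv2.imwrite("pics/w2.png",im)
for t in["round_weight"]:
    print(t,[(np.round(d["location"]).tolist(),round(d["confidence"],2)) for d in spot_point("wrist",t)])
brass("wrist",im,20)
to(439,261,30,4.4)
```

```text
round_weight [([438.0, 264.0, -1.0], 0.97), ([449.0, 348.0, -1.0], 0.67)]
blob px [ 24. 357.] rect ((440.1524353027344, -267.13177490234375), (55.277748107910156, 115.35324096679688), 5.326254367828369)
blob px [143. 277.] rect ((442.0254211425781, 23.82106590270996), (48.49188232421875, 68.16427612304688), 9.611034393310547)
blob px [279. 181.] rect ((436.92010498046875, 261.4876708984375), (47.59678268432617, 50.456050872802734), 45.92011260986328)
t 2.7 pos [435.8 262.6 231.2] yaw_y 55.05 w 85.4 shift [-0.0035  0.0005  0.2012] spin deg 50.647710065915355 rad 0.884 q6 1.15
```

View pics/w2.png

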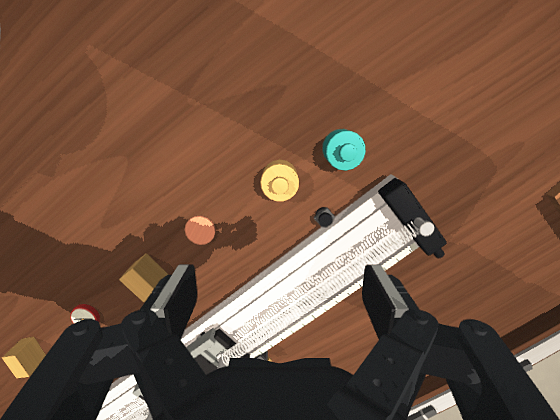

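The brass round weight is at (279,181), with the turquoise look-alike at (346,150), so the choice is confirmed. I'll descend on it and turn to the tray's yaw.

Request:
send_rows(
  plan=[
    {"tx": -0.002,"ty": 0,"tz": 0.03,"spin": 0.147,"claw": 1},
    {"tx": 0,"ty": 0,"tz": 0.03,"spin": 0.147,"claw": 1},
    {"tx": 0,"ty": 0,"tz": 0.03,"spin": 0.147,"claw": 1},
    {"tx": 0,"ty": 0,"tz": 0.03,"spin": 0.147,"claw": 1},
    {"tx": 0,"ty": 0,"tz": 0.03,"spin": 0.147,"claw": 1},
    {"tx": 0,"ty": 0,"tz": 0.03,"spin": 0.147,"claw": 1},
    {"tx": 0,"ty": 0,"tz": 0.016,"spin": 0,"claw": 1},
    {"tx": 0,"ty": 0,"tz": 0.016,"spin": 0,"claw": 1},
    {"tx": 0,"ty": 0,"tz": 0,"spin": 0,"claw": 0.3},
    {"tx": 0,"ty": 0,"tz": 0,"spin": 0,"claw": 0.3},
  ],
  squeeze=60,
)

```text
time_s: 3.7
ee_pos: [437.0, 262.1, 19.6]
eef_rot: [-2.125, -2.314, 0.001]
ft_force: [0.4, -0.3, 0.2]
width: 59.3
grip_force: 0.0
```

Run:
```python
from h import *
im=camera("wrist"); cv2.imwrite("pics/w3.png",im)
print([(np.round(d["location"]).tolist(),round(d["confidence"],2)) for d in spot_point("wrist","round_weight")])
to(438,262,19,4.4)
# track edges / blocks: calibrated scene blobs
for n in("scene","side"): 
    im=camera(n); print(n); brass(n,im,22,amin=60)
```

```text
[([446.0, 344.0, -2.0], 0.87), ([441.0, 266.0, 1.0], 0.57)]
t 3.8 pos [438.1 262.5  20.5] yaw_y 4.79 w 44.2 shift [-0.0005 -0.0001  0.0015] spin deg 0.3920245749036013 rad 0.007 q6 2.03
scene
blob px [120. 405.] rect ((1170.6326904296875, 129.6954345703125), (112.99185180664062, 135.38839721679688), 4.591114521026611)
blob px [520. 369.] rect ((653.9120483398438, 669.9967651367188), (50.03645706176758, 145.44725036621094), 11.738258361816406)
blob px [ 26. 351.] rect ((1222.8316650390625, -144.58445739746094), (25.303600311279297, 110.36780548095703), 80.66838073730469)
blob px [ 52. 381.] rect ((1217.249267578125, -47.343467712402344), (168.5195770263672, 211.564208984375), 85.69957733154297)
blob px [ 23. 312.] rect ((1146.869873046875, -289.59869384765625), (299.2222595214844, 134.71237182617188), 67.9333724975586)
blob px [378. 235.] rect ((443.32305908203125, 262.5127258300781), (86.19506072998047, 46.274147033691406), 25.3149471282959)
blob px [307. 203.] rect ((440.4176330566406, 25.230987548828125), (110.95246124267578, 45.93968200683594), 33.54026412963867)
blob px [239. 174
[... 169 characters left out ...]
017578125), (45.46390151977539, 87.3828125), 15.524106979370117)
blob px [361. 247.] rect ((426.09527587890625, 24.523887634277344), (18.640405654907227, 98.53861999511719), 8.115975379943848)
blob px [380. 187.] rect ((436.89874267578125, -263.7054138183594), (54.685020446777344, 128.57835388183594), 4.1913275718688965)
blob px [531. 129.] rect ((40.4590950012207, -843.2235107421875), (181.96688842773438, 36.19126510620117), 89.59973907470703)
blob px [509. 126.] rect ((107.95584106445312, -845.9244384765625), (184.6378173828125, 35.044490814208984), 89.93370056152344)
blob px [503.  62.] rect ((88.5826416015625, -1796.82958984375), (242.6262664794922, 45.19996643066406), 88.35688781738281)
```

Request:
send_rows(
  plan=[
    {"tx": 0,"ty": 0,"tz": 0,"spin": 0,"claw": 0.3},
    {"tx": 0,"ty": 0,"tz": -0.04,"spin": 0,"claw": 0.3},
    {"tx": 0,"ty": 0,"tz": -0.05,"spin": 0,"claw": 0.3},
    {"tx": -0.02,"ty": 0.01,"tz": -0.04,"spin": 0,"claw": 0.3},
    {"tx": -0.038,"ty": 0.018,"tz": -0.02,"spin": 0,"claw": 0.3},
    {"tx": -0.045,"ty": 0.021,"tz": 0,"spin": 0,"claw": 0.3},
    {"tx": -0.045,"ty": 0.021,"tz": 0,"spin": 0,"claw": 0.3},
    {"tx": -0.045,"ty": 0.021,"tz": 0,"spin": 0,"claw": 0.3},
    {"tx": -0.045,"ty": 0.021,"tz": 0,"spin": 0,"claw": 0.3},
    {"tx": -0.03,"ty": 0.015,"tz": 0,"spin": 0,"claw": 0.3},
  ],
  squeeze=60,
)

```text
time_s: 4.9
ee_pos: [586.6, 2.2, 169.7]
eef_rot: [2.129, 2.309, -0.0]
ft_force: [0.2, -0.1, -6.1]
width: 43.2
grip_force: 65.1
```

Run:
```python
from h import *
im=camera("wrist"); cv2.imwrite("pics/w4.png",im)
for t in["trolley","post_mark","post_far","trolley_index","rider_tip","round_weight"]:
    print(t,[(np.round(d["location"]).tolist(),round(d["confidence"],2)) for d in spot_point("wrist",t)])
to(596,-15,170,4.4); print(read_state()["grip_force"])
```

```text
trolley [([594.0, -16.0, 54.0], 0.68), ([443.0, -120.0, 0.0], 0.55)]
post_mark [([592.0, 58.0, 94.0], 0.57)]
post_far [([604.0, -88.0, 93.0], 0.94), ([639.0, -15.0, 52.0], 0.28)]
trolley_index [([636.0, -13.0, 50.0], 0.56)]
rider_tip [([634.0, 79.0, 53.0], 0.71), ([640.0, -15.0, 49.0], 0.7)]
round_weight [([586.0, 4.0, 149.0], 0.77)]
t 5.25 pos [585.    6.1 169.5] yaw_y 4.78 w 43.5 shift [-0.0219  0.0092 -0.0006] spin deg 0.37595994516829023 rad 0.007 q6 1.5
65.12187419459224
```

View pics/w4.png

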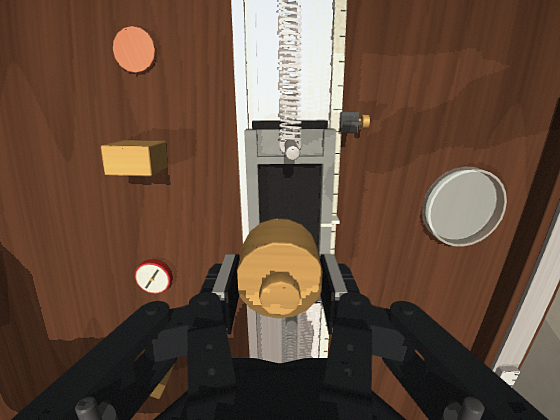

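The wrist view shows the weight held, the post top at (292,152), the tray's inner far corners at about (258,164) and (321,164), the index line at (330,222) and the rider at (350,122).

Run:
```python
from h import *
for _ in range(3):
    im=camera("wrist");p=camera_params("wrist");s=read_state();print(s["ee_pos"].round(1) if hasattr(s["ee_pos"],"round") else s["ee_pos"],p["origin"].round(1))
g=cv2.cvtColor(im,cv2.COLOR_BGR2GRAY)
print(abs(cv2.absdiff(im,cv2.imread("pics/w4.png"))).mean())
for nm,uv,z in[("post top",(292,152),112),("inner L",(258,164),64),("inner R",(321,164),64),("index",(338,222),52),("rider",(341,122),52),("trolley L edge far",(246,130),64),("R far",(335,130),64),("L near",(240,250),64)]:
    print(nm,ray("wrist",uv,z,p).round(1))
# refined edges of tray along rows
for r in(180,195,205): print(r,[(i,int(g[r,i])) for i in range(228,350,1) if abs(int(g[r,i+1])-int(g[r,i-1]))>40])
for c in (275,305): print(c,[(i,int(g[i,c])) for i in range(110,215) if abs(int(g[i+1,c])-int(g[i-1,c]))>30])
crop=cv2.resize(im[100:260,215:385],None,fx=4.5,fy=3.7,interpolation=cv2.INTER_CUBIC);cv2.imwrite("pics/w4c.png",crop)
```

```text
[585.1   6.2 169.5] [577.6  88.3 312.3]
[585.2   6.2 169.5] [577.7  88.3 312.3]
[585.3   6.2 169.6] [577.7  88.3 312.3]
6.999611678004535
post top [[588.7  60.4 112. ]]
inner L [[563.6  41.2  64. ]]
inner R [[616.9  45.7  64. ]]
index [[642.1 -10.1  52. ]]
rider [[631.3  81.2  52. ]]
trolley L edge far [[552.   68.6  64. ]]
R far [[624.8  74.8  64. ]]
L near [[551.6 -41.3  64. ]]
180 [(239, 60), (240, 125), (241, 255), (247, 227), (248, 140), (258, 153), (259, 62), (322, 50), (323, 80), (324, 127), (334, 144), (335, 204), (339, 209), (340, 53)]
195 [(240, 73), (241, 160), (242, 254), (247, 241), (248, 175), (259, 122), (260, 27), (321, 40), (322, 80), (323, 130), (334, 175), (335, 229), (338, 201), (339, 43)]
205 [(241, 110), (242, 234), (248, 221), (249, 144), (259, 154), (260, 31), (321, 51), (322, 88), (323, 145), (333, 166), (334, 214), (337, 215), (338, 119), (339, 55)]
275 [(124, 255), (125, 111), (126, 18), (133, 27), (134, 97), (135, 167), (159, 138), (160, 113), (161, 89), (162, 167), (168, 161), (169, 6)]
305 [(124, 226), (125, 89), (126, 18), (133, 29), (134, 110), (159, 135), (160, 103), (161, 102), (162, 162), (167, 159), (168, 120), (169, 11)]
```

View pics/w4c.png

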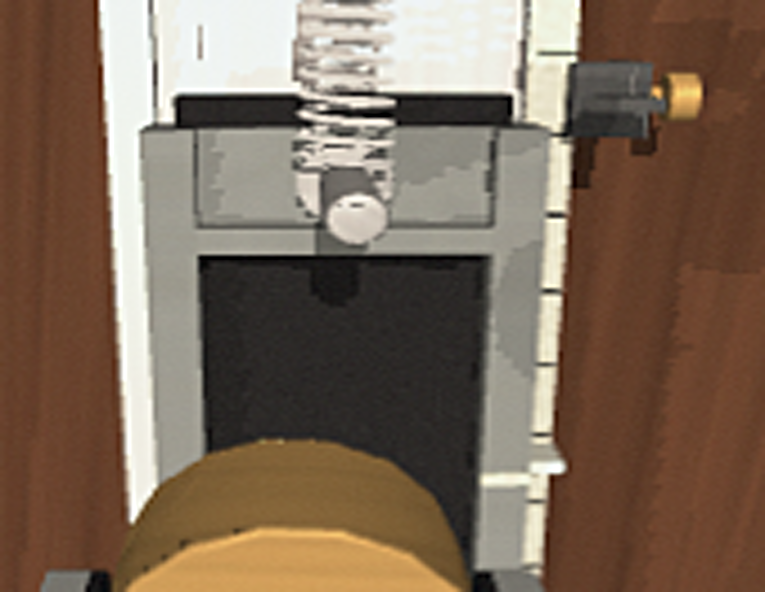

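```bash
cat > fit.py <<'E'
from h import *
from scipy.optimize import least_squares
p=camera_params("wrist")
r=lambda uv,z: ray("wrist",uv,z,p)[0,:2]
# (pixel, z, local x or None, local y or None)
O=[((294.3,158.9),112,0,72),((258.7,180),64,-28,None),((259.7,205),64,-28,None),((323,180),64,28,None),((322,205),64,28,None),
((247.6,180),64,-38,None),((248.6,205),64,-38,None),((334.6,180),64,38,None),((333.6,205),64,38,None),((275,168.5),64,None,56),((305,168),64,None,56),((327.2,229.7),64,None,0)]
def f(q):
    c,s=np.cos(q[2]),np.sin(q[2]);o=[]
    for uv,z,x,y in O:
        d=r(uv,z)-q[:2]; lx=c*d[0]+s*d[1]; ly=-s*d[0]+c*d[1]
        if x is not None:o.append(lx-x)
        if y is not None:o.append(ly-y)
    return np.array(o)
q=least_squares(f,[596,-15,.08],loss="soft_l1").x
print("tray",q[:2].round(1),"yaw deg",np.degrees(q[2]).round(2));print(f(q).round(1))
c,s=np.cos(q[2]),np.sin(q[2]);d=r((341.7,126.5),55)-q[:2];print("rider local",c*d[0]+s*d[1],-s*d[0]+c*d[1])
for n in [("rt",634,79),("post",591,58.5),("far",603,-88)]: 
    d=np.array(n[1:])-q[:2];print(n[0],c*d[0]+s*d[1],-s*d[0]+c*d[1])
to(q[0],q[1],86,np.degrees(q[2]))
E
python3 fit.py
```

```text
tray [596.8 -16. ] yaw deg 4.8
[-0.   0.2 -0.   0.3 -0.5 -0.3  0.4  0.5 -0.4  0.1 -0.   0.4 -0.6]
rider local 42.759271468652386 90.48011152490191
rt 45.02620460063666 91.59427554776025
post 0.4602018915892705 74.76806377751377
far 0.14696135135359079 -72.22224842150142
t 5.4 pos [585.3   6.2 169.6] yaw_y 4.79 w 43.1 shift [-0.0231  0.0096  0.0836] spin deg -0.01724733246359733 rad -0.0 q6 1.5
```

Request:
send_rows(
  plan=[
    {"tx": -0.0115,"ty": 0.005,"tz": 0,"spin": 0,"claw": 0.3},
    {"tx": -0.0115,"ty": 0.0046,"tz": 0.005,"spin": 0,"claw": 0.3},
    {"tx": 0,"ty": 0,"tz": 0.02,"spin": 0,"claw": 0.3},
    {"tx": 0,"ty": 0,"tz": 0.02,"spin": 0,"claw": 0.3},
    {"tx": 0,"ty": 0,"tz": 0.02,"spin": 0,"claw": 0.3},
    {"tx": 0,"ty": 0,"tz": 0.012,"spin": 0,"claw": 0.3},
    {"tx": 0,"ty": 0,"tz": 0.007,"spin": 0,"claw": 0.3},
    {"tx": 0,"ty": 0,"tz": 0.006,"spin": 0,"claw": 0.3},
    {"tx": 0,"ty": 0,"tz": 0,"spin": 0,"claw": 0.3},
    {"tx": 0,"ty": 0,"tz": 0,"spin": 0,"claw": 0.3},
  ],
  squeeze=60,
)

```text
time_s: 6.4
ee_pos: [597.6, -16.9, 79.9]
eef_rot: [2.128, 2.31, 0.001]
ft_force: [-1.0, -0.2, -5.2]
width: 43.0
grip_force: 65.1
```

Run:
```python
from h import *
to(596.8,-16,73,4.8);print(read_state()["ft_force"])
```

```text
t 6.4 pos [597.6 -16.9  79.9] yaw_y 4.7 w 43.0 shift [ 0.001  -0.0007  0.0069] spin deg -0.09738152819872425 rad -0.002 q6 1.46
[-1.04356119 -0.18474192 -5.20678226]
```

Request:
send_rows(
  plan=[
    {"tx": 0,"ty": 0,"tz": 0.004,"spin": 0,"claw": 0.3},
    {"tx": 0,"ty": 0,"tz": 0.003,"spin": 0,"claw": 0.3},
    {"tx": 0,"ty": 0,"tz": 0.001,"spin": 0,"claw": 0.3},
    {"tx": 0,"ty": 0,"tz": 0,"spin": 0,"claw": 0.3},
    {"tx": 0,"ty": 0,"tz": 0,"spin": 0,"claw": 0.7},
    {"tx": 0,"ty": 0,"tz": 0,"spin": 0,"claw": 0.9},
    {"tx": 0,"ty": 0,"tz": 0,"spin": 0,"claw": 1},
    {"tx": 0,"ty": 0,"tz": -0.01,"spin": 0,"claw": 1},
    {"tx": 0,"ty": 0,"tz": -0.05,"spin": 0,"claw": 1},
    {"tx": 0,"ty": 0,"tz": -0.05,"spin": 0,"claw": 1},
  ],
  squeeze=60,
)

```text
time_s: 7.4
ee_pos: [596.2, -16.9, 182.3]
eef_rot: [-2.127, -2.309, 0.003]
ft_force: [1.3, -0.4, 0.4]
width: 85.7
grip_force: 0.0
```

Run:
```python
from h import *
to(441,26,190,4.8)
im=camera("wrist"); cv2.imwrite("pics/w5.png",im)
for t in["round_weight","trolley","block_a","rider_tip","trolley_index"]: print(t,[(np.round(d["location"]).tolist(),round(d["confidence"],2)) for d in spot_point("wrist",t)])
brass("wrist",im,45)
to(441,26,190,4.8)
```

```text
t 7.4 pos [596.2 -16.9 182.3] yaw_y 4.7 w 85.7 shift [ 0.0554 -0.1512 -0.0073] spin deg -0.10242774793057663 rad -0.002 q6 1.46
round_weight [([600.0, -17.0, 50.0], 0.62)]
trolley []
block_a []
rider_tip [([635.0, 78.0, 51.0], 0.91), ([434.0, 132.0, 5.0], 0.28)]
trolley_index [([638.0, -15.0, 51.0], 0.63), ([591.0, 58.0, 96.0], 0.16)]
blob px [281. 207.] rect ((598.5289916992188, -29.271812438964844), (52.406429290771484, 60.101661682128906), 4.743325710296631)
blob px [127. 134.] rect ((450.543701171875, 29.528282165527344), (61.450321197509766, 29.731733322143555), 3.897827386856079)
t 7.7 pos [596.6 -16.9 180.7] yaw_y 4.7 w 85.2 shift [ 0.0555 -0.1516 -0.0091] spin deg -0.10274843952871038 rad -0.002 q6 1.46
```

View pics/w5.png

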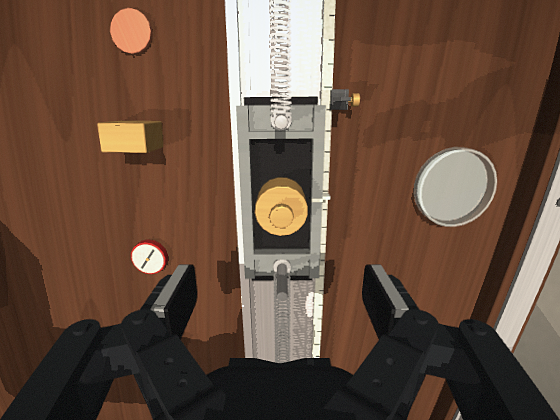

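The round weight stands upright in the middle of the tray at (281,207). Block_a is at (127,134), nearly aligned with the world axes.

```bash
cat > top.py <<'E'
from h import *
def top(im,box,z):
    u0,v0,u1,v1=box; h=cv2.cvtColor(im,cv2.COLOR_BGR2HSV); m=np.zeros(h.shape[:2],np.uint8)
    b=cv2.inRange(h,(12,90,60),(35,255,255))[v0:v1,u0:u1]; V=h[v0:v1,u0:u1,2]
    t,_=cv2.threshold(V[b>0].reshape(-1,1),0,255,cv2.THRESH_OTSU)
    m[v0:v1,u0:u1]=((b>0)&(V>t))*255
    c=max(cv2.findContours(m,cv2.RETR_EXTERNAL,cv2.CHAIN_APPROX_NONE)[0],key=cv2.contourArea)
    w=ray("wrist",c[:,0],z)[:,:2].astype(np.float32)
    r=cv2.minAreaRect(w); print("V thr",t,"top rect",np.round(r[0],1),np.round(r[1],1),round(r[2],1)); return r
E
python3 - <<'E'
from top import *
im=cv2.imread("pics/w5.png"); top(im,(85,110,175,165),45)
r=ray("wrist",[(281,215)],100);print(r)
E
```

```text
V thr 164.0 top rect [442.6  27.7] [45. 27.] 3.5
[[597.25095565 -17.04413318 100.        ]]
```

Request:
send_rows(
  plan=[
    {"tx": 0.008,"ty": -0.02,"tz": 0,"spin": 0,"claw": 1},
    {"tx": 0.0125,"ty": -0.035,"tz": 0,"spin": 0,"claw": 1},
    {"tx": 0.0125,"ty": -0.035,"tz": 0.01,"spin": 0,"claw": 1},
    {"tx": 0.0125,"ty": -0.035,"tz": 0.03,"spin": 0,"claw": 1},
    {"tx": 0.011,"ty": -0.025,"tz": 0.04,"spin": 0,"claw": 1},
    {"tx": 0,"ty": 0,"tz": 0.035,"spin": 0,"claw": 1},
    {"tx": 0,"ty": 0,"tz": 0.025,"spin": 0,"claw": 1},
    {"tx": 0,"ty": 0,"tz": 0.015,"spin": 0,"claw": 1},
    {"tx": 0,"ty": 0,"tz": 0.006,"spin": 0,"claw": 1},
    {"tx": 0,"ty": 0,"tz": 0,"spin": 0,"claw": 1},
  ],
  squeeze=60,
)

```text
time_s: 8.7
ee_pos: [441.8, 27.0, 19.2]
eef_rot: [-2.127, -2.309, 0.004]
ft_force: [-0.3, 0.1, 0.3]
width: 85.5
grip_force: 0.0
```

Run:
```python
from top import *
to(442.2,27.2,20,4.8)
im=camera("wrist"); cv2.imwrite("pics/w6.png",im)
brass("wrist",im,45,amin=80)
```

```text
t 8.7 pos [441.8  27.   19.2] yaw_y 4.7 w 85.5 shift [ 0.0001  0.0005 -0.0008] spin deg -0.10170950991812333 rad -0.002 q6 1.55
blob px [551. 385.] rect ((611.5664672851562, -37.233604431152344), (16.10620880126953, 62.590309143066406), 27.92221450805664)
blob px [279. 274.] rect ((441.293701171875, 36.60513687133789), (45.92854309082031, 46.47611999511719), 2.8809890747070312)
```

Request:
send_rows(
  plan=[
    {"tx": 0,"ty": 0,"tz": 0,"spin": 0,"claw": 0.3},
    {"tx": 0,"ty": 0,"tz": 0,"spin": 0,"claw": 0.3},
    {"tx": 0,"ty": 0,"tz": 0,"spin": 0,"claw": 0.3},
    {"tx": 0,"ty": 0,"tz": -0.04,"spin": 0,"claw": 0.3},
    {"tx": 0,"ty": 0,"tz": -0.05,"spin": 0,"claw": 0.3},
    {"tx": -0.012,"ty": 0.02,"tz": -0.04,"spin": 0,"claw": 0.3},
    {"tx": -0.022,"ty": 0.035,"tz": 0,"spin": 0,"claw": 0.3},
    {"tx": -0.022,"ty": 0.035,"tz": 0,"spin": 0,"claw": 0.3},
    {"tx": -0.022,"ty": 0.035,"tz": 0,"spin": 0,"claw": 0.3},
    {"tx": -0.017,"ty": 0.026,"tz": 0,"spin": 0,"claw": 0.3},
  ],
  squeeze=60,
)

```text
time_s: 9.75
ee_pos: [602.9, -56.4, 149.9]
eef_rot: [2.129, 2.31, -0.0]
ft_force: [0.0, 0.8, -5.5]
width: 44.9
grip_force: 67.5
```

Run:
```python
from top import *
im=camera("wrist");im=camera("wrist");im=camera("wrist");im=camera("wrist"); cv2.imwrite("pics/w7.png",im)
to(600.1,-55.4,73,4.8)
brass("wrist",im,170,amin=80);print(read_state()["ft_force"])
```

```text
t 9.95 pos [600.7 -55.5 149.2] yaw_y 4.65 w 44.7 shift [ 0.0001 -0.0004  0.0762] spin deg -0.1497600134828616 rad -0.003 q6 1.4
blob px [279. 272.] rect ((599.4005737304688, -47.31864929199219), (46.343040466308594, 45.78218460083008), 4.81524133682251)
blob px [277. 172.] rect ((594.7872314453125, 0.30426025390625), (27.441455841064453, 27.32025909423828), 50.47510528564453)
blob px [364.  48.] rect ((623.2554321289062, 50.90184783935547), (4.959517955780029, 5.252923011779785), 5.8591837882995605)
[ 0.328273    0.35072654 -6.17001502]
```

View pics/w7.png

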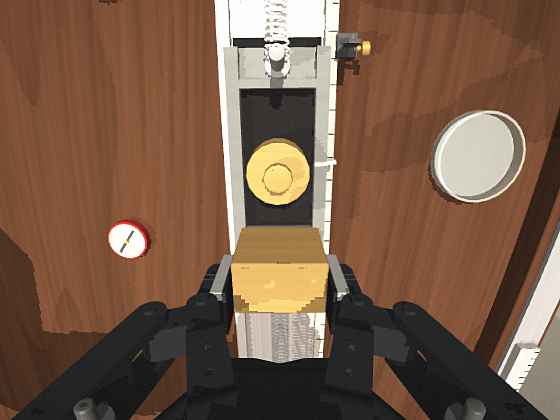

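Block held squarely at (279,285), round weight upright in the tray at (278,170). I'll check the block's offset along the pads, then lower.

Run:
```python
from top import *
im=cv2.imread("pics/w7.png"); z=149.2+25.5
top(im,(233,225,327,316),z)
q=np.array([596.8,-16]);a=np.radians(4.8);M=np.array([[np.cos(a),np.sin(a)],[-np.sin(a),np.cos(a)]])
for nm,uv,zz in[("edge+",(279,262),z),("edge-",(279,312),z),("knob",(278,178),100),("postmark",(277,54),112)]:
    w=ray("wrist",uv,zz)[0,:2];print(nm,w.round(1),"tray local",(M@(w-q)).round(1))
print("tcp local",M@(np.array(read_state()["ee_pos"])[:2]-q))
```

```text
V thr 200.0 top rect [599.8 -53. ] [43.3 26.9] 4.7
edge+ [598.7 -39.1] tray local [ -0.1 -23.1]
edge- [600.9 -66.3] tray local [ -0.1 -50.5]
knob [596. -18.] tray local [-1.  -1.9]
postmark [589.6  55.3] tray local [-1.2 71.7]
tcp local [  0.60590319 -39.6840495 ]
```

Request:
send_rows(
  plan=[
    {"tx": -0.002,"ty": -0.0006,"tz": 0.01,"spin": 0.002,"claw": 0.3},
    {"tx": 0,"ty": 0,"tz": 0.02,"spin": 0,"claw": 0.3},
    {"tx": 0,"ty": 0,"tz": 0.02,"spin": 0,"claw": 0.3},
    {"tx": 0,"ty": 0,"tz": 0.01,"spin": 0,"claw": 0.3},
    {"tx": 0,"ty": 0,"tz": 0.006,"spin": 0,"claw": 0.3},
    {"tx": 0,"ty": 0,"tz": 0.005,"spin": 0,"claw": 0.3},
    {"tx": 0,"ty": 0,"tz": 0.003,"spin": 0,"claw": 0.3},
    {"tx": 0,"ty": 0,"tz": 0.003,"spin": 0,"claw": 0.3},
    {"tx": 0,"ty": 0,"tz": 0.001,"spin": 0,"claw": 0.3},
    {"tx": 0,"ty": 0,"tz": 0,"spin": 0,"claw": 0.3},
  ],
  squeeze=60,
)

```text
time_s: 10.95
ee_pos: [601.2, -57.4, 73.2]
eef_rot: [2.13, 2.308, 0.001]
ft_force: [-1.3, -1.2, 2.3]
width: 44.8
grip_force: 68.2
```

Run:
```python
from h import *
to(600.1,-57.4,71.5,4.8);print(read_state()["ft_force"])
```

```text
t 10.95 pos [601.2 -57.4  73.2] yaw_y 4.58 w 44.8 shift [ 0.0001 -0.0011  0.0017] spin deg -0.21836925017233 rad -0.004 q6 1.4
[-1.34780838 -1.23395826  2.29571244]
```

Request:
send_rows(
  plan=[
    {"tx": 0,"ty": 0,"tz": 0,"spin": 0,"claw": 0.6},
    {"tx": 0,"ty": 0,"tz": 0,"spin": 0,"claw": 0.8},
    {"tx": 0,"ty": 0,"tz": 0,"spin": 0,"claw": 1},
    {"tx": 0,"ty": 0,"tz": -0.01,"spin": 0,"claw": 1},
    {"tx": 0,"ty": 0,"tz": -0.04,"spin": 0,"claw": 1},
    {"tx": 0,"ty": 0,"tz": -0.05,"spin": 0,"claw": 1},
    {"tx": 0,"ty": 0,"tz": -0.04,"spin": 0,"claw": 1},
    {"tx": -0.02,"ty": -0.015,"tz": 0,"spin": 0,"claw": 1},
    {"tx": -0.02,"ty": -0.015,"tz": 0,"spin": 0,"claw": 1},
    {"tx": -0.01,"ty": -0.01,"tz": 0,"spin": 0,"claw": 1},
  ],
  squeeze=60,
)

```text
time_s: 11.95
ee_pos: [564.4, -111.4, 213.5]
eef_rot: [2.131, 2.307, 0.001]
ft_force: [0.0, -0.1, 0.2]
width: 85.3
grip_force: 0.0
```

Run:
```python
from top import *
for _ in range(3): im=camera("wrist")
cv2.imwrite("pics/w8.png",im)
to(438,-262,190,4.8)
brass("wrist",im,45,amin=80)
print([(np.round(d["location"]).tolist(),round(d["confidence"],2)) for d in spot_point("wrist","block_a")])
```

```text
t 12.1 pos [ 564.6 -110.7  212.7] yaw_y 4.5 w 85.4 shift [-0.1409 -0.1381  0.0227] spin deg -0.2994922746366626 rad -0.005 q6 1.3
blob px [162. 277.] rect ((428.7868347167969, -237.5662384033203), (56.420806884765625, 12.43932056427002), 56.87290573120117)
blob px [325. 122.] rect ((605.7846069335938, -33.806396484375), (57.19185256958008, 87.4803237915039), 4.745899677276611)
[([437.0, -260.0, 0.0], 0.65)]
```

View pics/w8.png

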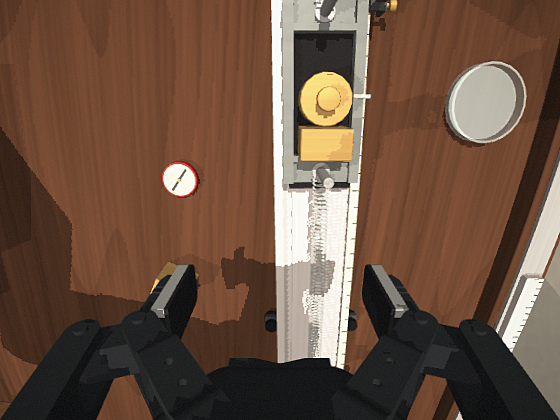

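The tray holds the round weight (326,98) and block_a (326,143), both upright. Block_b is partly hidden at (165,275), so I'll move over it.

Request:
send_rows(
  plan=[
    {"tx": -0.02,"ty": -0.015,"tz": 0,"spin": 0,"claw": 1},
    {"tx": -0.035,"ty": -0.028,"tz": 0,"spin": 0,"claw": 1},
    {"tx": -0.035,"ty": -0.028,"tz": 0,"spin": 0,"claw": 1},
    {"tx": -0.035,"ty": -0.028,"tz": 0,"spin": 0,"claw": 1},
    {"tx": -0.03,"ty": -0.028,"tz": 0,"spin": 0,"claw": 1},
    {"tx": -0.015,"ty": -0.013,"tz": 0,"spin": 0,"claw": 1},
    {"tx": 0,"ty": 0,"tz": 0.02,"spin": 0,"claw": 1},
    {"tx": 0,"ty": 0,"tz": 0.02,"spin": 0,"claw": 1},
    {"tx": 0,"ty": 0,"tz": 0,"spin": 0,"claw": 1},
    {"tx": 0,"ty": 0,"tz": 0,"spin": 0,"claw": 1},
  ],
  squeeze=60,
)

```text
time_s: 13.15
ee_pos: [439.4, -290.5, 172.5]
eef_rot: [-2.129, -2.309, 0.0]
ft_force: [-0.4, 0.3, -0.8]
width: 84.9
grip_force: 0.0
```

Run:
```python
from top import *
im=camera("wrist")
cv2.imwrite("pics/w9.png",im)
brass("wrist",im,45,amin=80)
top(im,(215,130,355,280),45)
to(438,-262,20,4.8)
```

```text
blob px [279. 164.] rect ((437.0954284667969, -258.8738098144531), (32.451168060302734, 46.14017105102539), 68.31651306152344)
V thr 165.0 top rect [ 436.3 -261. ] [27.2 45.5] 68.2
t 13.2 pos [ 439.7 -290.7  173. ] yaw_y 4.63 w 85.3 shift [0.0288 0.0005 0.153 ] spin deg -0.16893474158464983 rad -0.003 q6 0.91
```

Request:
send_rows(
  plan=[
    {"tx": 0.015,"ty": 0,"tz": 0,"spin": 0,"claw": 1},
    {"tx": 0.0146,"ty": -0.0005,"tz": 0,"spin": 0,"claw": 1},
    {"tx": 0,"ty": 0,"tz": 0.02,"spin": 0.115,"claw": 1},
    {"tx": 0,"ty": 0,"tz": 0.03,"spin": 0.115,"claw": 1},
    {"tx": 0,"ty": 0,"tz": 0.03,"spin": 0.115,"claw": 1},
    {"tx": 0,"ty": 0,"tz": 0.03,"spin": 0.115,"claw": 1},
    {"tx": 0,"ty": 0,"tz": 0.025,"spin": 0,"claw": 1},
    {"tx": 0,"ty": 0,"tz": 0.013,"spin": 0,"claw": 1},
    {"tx": 0,"ty": 0,"tz": 0.005,"spin": 0,"claw": 1},
    {"tx": 0,"ty": 0,"tz": 0,"spin": 0,"claw": 1},
  ],
  squeeze=60,
)

```text
time_s: 14.2
ee_pos: [436.1, -260.7, 19.5]
eef_rot: [-2.6, -1.763, 0.0]
ft_force: [0.9, 0.6, 0.5]
width: 85.1
grip_force: 0.0
```

Run:
```python
from top import *
to(436.8,-261.2,20,-21.8)
im=camera("wrist"); cv2.imwrite("pics/w10.png",im)
brass("wrist",im,45,amin=80)
```

```text
t 14.2 pos [ 436.1 -260.7   19.5] yaw_y -21.73 w 85.1 shift [-0.0003  0.0008 -0.0005] spin deg 0.0721935043686841 rad 0.001 q6 1.41
blob px [280. 275.] rect ((439.7819519042969, -252.58087158203125), (46.176212310791016, 45.83864974975586), 68.26782989501953)
```

Request:
send_rows(
  plan=[
    {"tx": 0,"ty": 0,"tz": 0,"spin": 0,"claw": 0.3},
    {"tx": 0,"ty": 0,"tz": 0,"spin": 0,"claw": 0.3},
    {"tx": 0,"ty": 0,"tz": 0,"spin": 0,"claw": 0.3},
    {"tx": 0,"ty": 0,"tz": -0.03,"spin": 0,"claw": 0.3},
    {"tx": 0,"ty": 0,"tz": -0.035,"spin": -0.115,"claw": 0.3},
    {"tx": 0,"ty": 0,"tz": -0.035,"spin": -0.115,"claw": 0.3},
    {"tx": 0,"ty": 0,"tz": -0.03,"spin": -0.115,"claw": 0.3},
    {"tx": 0,"ty": 0,"tz": 0,"spin": -0.116,"claw": 0.3},
    {"tx": 0.03,"ty": 0.02,"tz": 0,"spin": 0,"claw": 0.3},
    {"tx": 0.04,"ty": 0.0265,"tz": 0,"spin": 0,"claw": 0.3},
  ],
  squeeze=60,
)

```text
time_s: 15.25
ee_pos: [476.3, -188.5, 149.4]
eef_rot: [2.134, 2.306, -0.001]
ft_force: [1.4, -0.4, -4.9]
width: 44.7
grip_force: 65.1
```

Run:
```python
from top import *
to(593.5,23.2,150,4.8); print(read_state()["grip_force"])
```

```text
t 15.25 pos [ 476.3 -188.5  149.4] yaw_y 4.43 w 44.7 shift [ 0.202   0.1332 -0.0007] spin deg -0.3716702635102962 rad -0.006 q6 1.12
65.07707118988037
```

Request:
send_rows(
  plan=[
    {"tx": 0.035,"ty": 0.023,"tz": 0,"spin": -0.006,"claw": 0.3},
    {"tx": 0.038,"ty": 0.025,"tz": 0,"spin": 0,"claw": 0.3},
    {"tx": 0.038,"ty": 0.025,"tz": 0,"spin": 0,"claw": 0.3},
    {"tx": 0.038,"ty": 0.025,"tz": 0,"spin": 0,"claw": 0.3},
    {"tx": 0.031,"ty": 0.021,"tz": 0,"spin": 0,"claw": 0.3},
    {"tx": 0.016,"ty": 0.01,"tz": 0,"spin": 0,"claw": 0.3},
    {"tx": 0.006,"ty": 0.004,"tz": 0,"spin": 0,"claw": 0.3},
    {"tx": 0,"ty": 0,"tz": 0,"spin": 0,"claw": 0.3},
    {"tx": 0,"ty": 0,"tz": 0,"spin": 0,"claw": 0.3},
    {"tx": 0,"ty": 0,"tz": 0,"spin": 0,"claw": 0.3},
  ],
  squeeze=60,
)

```text
time_s: 16.25
ee_pos: [591.4, 23.4, 149.4]
eef_rot: [-2.124, -2.314, 0.001]
ft_force: [-0.1, 0.2, -6.3]
width: 44.5
grip_force: 65.1
```

Run:
```python
from top import *
im=camera("wrist"); cv2.imwrite("pics/w11.png",im)
to(593.5,23.2,72,4.8); z=read_state()["ee_pos"][2]+25.5
top(im,(233,225,327,316),z)
cv2.imwrite("pics/w11c.png",cv2.resize(im[30:330,170:400],None,fx=2,fy=2))
```

```text
t 16.3 pos [591.5  23.5 149.4] yaw_y 4.89 w 44.9 shift [-0.0005  0.002   0.0774] spin deg 0.09401249005463796 rad 0.002 q6 1.53
V thr 162.0 top rect [590.6  25.5] [43.5 27. ] 4.9
```

View pics/w11c.png

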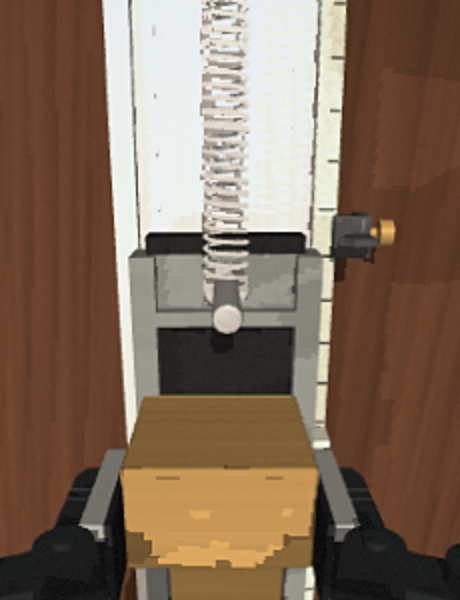

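Run:
```python
from top import *
q=np.array([596.8,-16]);a=np.radians(4.8);M=np.array([[np.cos(a),np.sin(a)],[-np.sin(a),np.cos(a)]])
P=camera_params("wrist")
for nm,uv,zz in[("post",(283.5,189),112),("far inner",(282.5,194),64),("L inner",(249.3,215),64),("R inner",(316.5,215),64),("fin line",(331,246),64),("rider blade",(337,148),54)]:
    w=ray("wrist",uv,zz,P)[0,:2];print(nm,w.round(1),(M@(w-q)).round(1))
print("tcp",M@(np.array(read_state()["ee_pos"][:2])-q))
# w8 re-created: camera fixed in tool
s=read_state();T=R.from_rotvec(s["eef_rot"]).as_matrix();C=R.from_rotvec(P["attitude"]).as_matrix()
o=T.T@(P["origin"]-s["ee_pos"]);rel=T.T@C
y=np.radians(4.5);T8=np.array([[-np.sin(y),np.cos(y),0],[np.cos(y),np.sin(y),0],[0,0,-1]])
P8=dict(P);P8["origin"]=np.array([564.6,-110.7,212.7])+T8@o;P8["attitude"]=R.from_matrix(T8@rel).as_rotvec()
for nm,uv,zz in[("knob",(329,97),100),("blkA top+",(326,129),97),("blkA top-",(326,160),97),("far inner",(326,33),64),("near outer?",(320,186),64),("fin",(360,96.5),64)]:
    w=ray("wrist",uv,zz,P8)[0,:2];print("w8",nm,w.round(1),(M@(w-q)).round(1))
```

```text
post [590.6  56.9] [-0.1 73.1]
far inner [592.   39.7] [-0.1 55.9]
L inner [566.3  19.4] [-27.4  37.8]
R inner [621.6  24.1] [28.1 37.9]
fin line [637.7  -3. ] [41.8  9.5]
rider blade [632.5  78.9] [43.5 91.5]
tcp [-2.00743734 39.81647119]
w8 knob [597.4 -16.8] [ 0.5 -0.8]
w8 blkA top+ [598.6 -42.7] [ -0.4 -26.7]
w8 blkA top- [601.9 -69.1] [  0.7 -53.4]
w8 far inner [593.7  38.8] [ 1.5 54.9]
w8 near outer? [ 604.9 -101.3] [  0.9 -85.7]
w8 fin [632.1 -12.1] [35.5  1. ]
```

Request:
send_rows(
  plan=[
    {"tx": -0.002,"ty": 0.002,"tz": 0.01,"spin": 0,"claw": 0.3},
    {"tx": 0,"ty": 0,"tz": 0.02,"spin": 0,"claw": 0.3},
    {"tx": 0,"ty": 0,"tz": 0.02,"spin": 0,"claw": 0.3},
    {"tx": 0,"ty": 0,"tz": 0.01,"spin": 0,"claw": 0.3},
    {"tx": 0,"ty": 0,"tz": 0.006,"spin": 0,"claw": 0.3},
    {"tx": 0,"ty": 0,"tz": 0.005,"spin": 0,"claw": 0.3},
    {"tx": 0,"ty": 0,"tz": 0.003,"spin": 0,"claw": 0.3},
    {"tx": 0,"ty": 0,"tz": 0.003,"spin": 0,"claw": 0.3},
    {"tx": 0,"ty": 0,"tz": 0,"spin": 0,"claw": 0.3},
    {"tx": 0,"ty": 0,"tz": 0,"spin": 0,"claw": 0.3},
  ],
  squeeze=60,
)

```text
time_s: 17.3
ee_pos: [594.3, 23.0, 72.6]
eef_rot: [2.122, 2.316, 0.0]
ft_force: [0.2, 0.0, -4.6]
width: 44.5
grip_force: 65.3
```

Run:
```python
from h import *
to(593.5,22,72,4.8);print(read_state()["ft_force"])
```

```text
t 17.3 pos [594.3  23.   72.6] yaw_y 4.99 w 44.5 shift [-0.0009 -0.0009  0.0006] spin deg 0.18681460051097076 rad 0.003 q6 1.52
[ 0.20973963  0.01971799 -4.56484299]
```

Request:
send_rows(
  plan=[
    {"tx": 0,"ty": 0,"tz": 0.001,"spin": 0,"claw": 0.3},
    {"tx": 0,"ty": 0,"tz": 0.001,"spin": 0,"claw": 0.3},
    {"tx": 0,"ty": 0,"tz": 0,"spin": 0,"claw": 0.3},
    {"tx": 0,"ty": 0,"tz": 0,"spin": 0,"claw": 0.6},
    {"tx": 0,"ty": 0,"tz": 0,"spin": 0,"claw": 0.8},
    {"tx": 0,"ty": 0,"tz": 0,"spin": 0,"claw": 1},
    {"tx": 0,"ty": 0,"tz": -0.01,"spin": 0,"claw": 1},
    {"tx": 0,"ty": 0,"tz": -0.04,"spin": 0,"claw": 1},
    {"tx": 0,"ty": 0,"tz": -0.05,"spin": 0,"claw": 1},
    {"tx": 0,"ty": 0,"tz": -0.02,"spin": 0,"claw": 1},
  ],
  squeeze=60,
)

```text
time_s: 18.3
ee_pos: [595.7, 23.0, 195.5]
eef_rot: [2.12, 2.313, 0.006]
ft_force: [1.6, -0.2, -0.9]
width: 85.6
grip_force: 0.0
```

Run:
```python
from h import *
im=camera("wrist");im=camera("wrist"); cv2.imwrite("pics/w12.png",im)
q=np.array([596.8,-16]);a=np.radians(4.8)
to(590.8,55.7,80,4.8)
for t in["post_mark","rider_tip","trolley_index"]: print(t,[(np.round(d["location"]).tolist(),round(d["confidence"],2)) for d in spot_point("wrist",t)])
im=camera("side");cv2.imwrite("pics/s12.png",im)
A=cv2.resize(cv2.imread("pics/w12.png")[40:340,170:400],(460,600));B=cv2.resize(im[180:270,230:330],(340,306))
o=np.zeros((600,800,3),np.uint8);o[:,:460]=A;o[:306,460:]=B;cv2.imwrite("pics/c12.png",o)
```

```text
t 18.4 pos [596.1  23.  194.8] yaw_y 4.98 w 85.3 shift [ 0.0331 -0.0032  0.1147] spin deg 0.18407633105374543 rad 0.003 q6 1.52
post_mark [([589.0, 56.0, 96.0], 0.71), ([596.0, 24.0, 51.0], 0.55)]
rider_tip [([632.0, 78.0, 50.0], 0.62)]
trolley_index [([635.0, -16.0, 49.0], 0.79)]
```

View pics/c12.png

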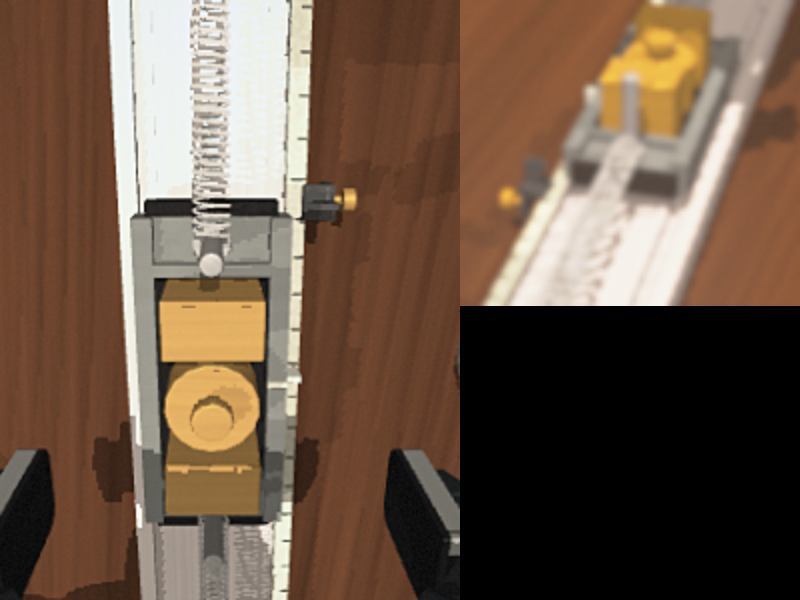

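All three weights stand in the tray: block_b (212,330), the round weight (211,410) and block_a (212,490) in the crop. The post top is at (210,263). Next I'll go to the post.

Request:
send_rows(
  plan=[
    {"tx": 0.016,"ty": -0.0016,"tz": 0,"spin": 0.003,"claw": 1},
    {"tx": 0.017,"ty": -0.0016,"tz": 0,"spin": 0,"claw": 1},
    {"tx": 0,"ty": 0,"tz": 0.02,"spin": 0,"claw": 1},
    {"tx": 0,"ty": 0,"tz": 0.025,"spin": 0,"claw": 1},
    {"tx": 0,"ty": 0,"tz": 0.025,"spin": 0,"claw": 1},
    {"tx": 0,"ty": 0,"tz": 0.02,"spin": 0,"claw": 1},
    {"tx": 0,"ty": 0,"tz": 0.015,"spin": 0,"claw": 1},
    {"tx": 0,"ty": 0,"tz": 0.009,"spin": 0,"claw": 1},
    {"tx": 0,"ty": 0,"tz": 0,"spin": 0,"claw": 1},
    {"tx": 0,"ty": 0,"tz": 0,"spin": 0,"claw": 1},
  ],
  squeeze=60,
)

```text
time_s: 19.6
ee_pos: [588.2, 56.1, 76.6]
eef_rot: [2.126, 2.313, 0.0]
ft_force: [-0.1, 0.3, 0.1]
width: 85.4
grip_force: 0.0
```

Run:
```python
from h import *
to(590.8,55.7,80,4.8);im=camera("wrist");cv2.imwrite("pics/w13.png",im);print([(np.round(d["location"]).tolist(),round(d["confidence"],2)) for d in spot_point("wrist","post_mark")],ray("wrist",(280,280),112))
```

```text
t 19.6 pos [588.2  56.1  76.6] yaw_y 4.84 w 85.4 shift [-0.0006  0.0025 -0.0034] spin deg 0.04098950892536379 rad 0.001 q6 1.58
[([588.0, 60.0, 96.0], 0.85)] [[587.17105901  68.90363681 112.        ]]
```

Request:
send_rows(
  plan=[
    {"tx": 0,"ty": 0.0022,"tz": -0.004,"spin": 0,"claw": 1},
    {"tx": 0,"ty": 0,"tz": 0,"spin": 0,"claw": 0.5},
    {"tx": 0,"ty": 0,"tz": 0,"spin": 0,"claw": 0.3},
    {"tx": 0,"ty": 0,"tz": 0,"spin": 0,"claw": 0.2},
    {"tx": 0,"ty": 0,"tz": 0,"spin": 0,"claw": 0.1},
    {"tx": 0,"ty": 0,"tz": 0,"spin": 0,"claw": 0},
    {"tx": 0,"ty": 0,"tz": 0,"spin": 0,"claw": 0},
    {"tx": 0,"ty": 0,"tz": 0,"spin": 0,"claw": 0},
    {"tx": 0,"ty": 0,"tz": 0,"spin": 0,"claw": 0},
    {"tx": 0,"ty": 0,"tz": 0,"spin": 0,"claw": 0},
  ],
  squeeze=60,
)

```text
time_s: 20.7
ee_pos: [591.1, 55.8, 80.4]
eef_rot: [2.126, 2.312, 0.001]
ft_force: [5.7, -0.9, -1.2]
width: 8.3
grip_force: 58.5
```

Run:
```python
from h import *
to(590.8,55.7,80,4.8);s=read_state();print(s["ft_force"],s["grip_force"])
for n in("scene","side","wrist"):
    im=camera(n);cv2.imwrite(f"pics/{n}14.png",im)
    for t in["trolley_index","rider_tip","post_mark"]: print(n,t,[(np.round(d["location"],1).tolist(),round(d["confidence"],2)) for d in spot_point(n,t)])
```

```text
t 20.7 pos [591.1  55.8  80.4] yaw_y 4.81 w 8.3 shift [-0.0001 -0.0003  0.0004] spin deg 0.013799492225487597 rad 0.0 q6 1.58
[ 5.67535825 -0.89861267 -1.21439338] 58.45887064933777
scene trolley_index [([643.8, -12.8, 52.8], 0.84)]
scene rider_tip [([636.0, 79.3, 51.9], 0.45)]
scene post_mark [([590.8, 58.8, 97.9], 0.93)]
side trolley_index [([646.6, -8.9, 55.3], 0.68)]
side rider_tip [([635.4, 80.8, 51.1], 0.58)]
side post_mark [([591.3, 58.1, 99.2], 0.69)]
wrist trolley_index []
wrist rider_tip [([634.2, 76.2, 53.6], 0.78)]
wrist post_mark [([586.8, 55.9, 96.6], 0.87)]
```

Request:
send_rows(
  plan=[
    {"tx": 0.004,"ty": 0,"tz": 0,"spin": 0,"claw": 0},
    {"tx": 0.008,"ty": 0,"tz": 0,"spin": 0,"claw": 0},
    {"tx": 0.012,"ty": 0,"tz": 0,"spin": 0,"claw": 0},
    {"tx": 0.014,"ty": 0,"tz": 0,"spin": 0,"claw": 0},
    {"tx": 0.014,"ty": 0,"tz": 0,"spin": 0,"claw": 0},
    {"tx": 0.012,"ty": 0,"tz": 0,"spin": 0,"claw": 0},
    {"tx": 0.01,"ty": 0,"tz": 0,"spin": 0,"claw": 0},
    {"tx": 0.006,"ty": 0,"tz": 0,"spin": 0,"claw": 0},
    {"tx": 0.003,"ty": 0,"tz": 0,"spin": 0,"claw": 0},
    {"tx": 0,"ty": 0,"tz": 0,"spin": 0,"claw": 0},
  ],
  squeeze=80,
)

```text
time_s: 22.3
ee_pos: [583.6, 138.4, 80.5]
eef_rot: [2.125, 2.312, -0.001]
ft_force: [4.2, -4.6, 0.6]
width: 7.8
grip_force: 78.2
```

Run:
```python
from h import *
to(583.2,147,80,4.8);s=read_state();print(s["ft_force"],s["grip_force"])
a=np.radians(4.8);yl=lambda w:(-np.sin(a)*(w[0]-596.8)+np.cos(a)*(w[1]+16)).round(1)
for n in("scene","side","wrist"):
    im=camera(n);cv2.imwrite(f"pics/{n}15.png",im)
    for t in["trolley_index","rider_tip","post_mark"]: print(n,t,[(np.round(d["location"],1).tolist(),yl(d["location"]),round(d["confidence"],2)) for d in spot_point(n,t)])
# where the rider / fin should appear
def proj(n,w):
    p=camera_params(n);v=R.from_rotvec(p["attitude"]).as_matrix().T@(np.array(w,float)-p["origin"]);u=v[:2]/v[2];u=u*(1+p["k1"]*(u@u));return u*[p["fx"],p["fy"]]+[p["cx"],p["cy"]]
px={n:proj(n,(635,79,53)).round().astype(int) for n in("scene","side","wrist")};print(px)
o=np.zeros((400,800,3),np.uint8)
for i,n in enumerate(("scene","side")):
    u,v=px[n];im=cv2.imread(f"pics/{n}15.png")[v-25:v+25,u-25:u+25];o[:,i*400:i*400+400]=cv2.resize(im,(400,400),interpolation=cv2.INTER_CUBIC)
cv2.imwrite("pics/c15.png",o)
```

```text
t 22.3 pos [583.6 138.4  80.5] yaw_y 4.83 w 7.8 shift [0.0086 0.0003 0.0005] spin deg 0.025662820806772402 rad 0.0 q6 1.72
[ 4.24482498 -4.56687433  0.58871463] 78.17050337791443
scene trolley_index []
scene rider_tip [([595.0, 28.0, 51.3], np.float64(44.0), 0.71), ([634.2, 77.4, 51.7], np.float64(89.9), 0.56)]
scene post_mark [([583.8, 137.7, 94.3], np.float64(154.2), 0.6)]
side trolley_index [([638.9, 73.2, 55.8], np.float64(85.4), 0.98)]
side rider_tip [([635.1, 76.1, 52.6], np.float64(88.6), 0.67)]
side post_mark [([592.3, 64.0, 50.2], np.float64(80.1), 0.68), ([583.1, 141.5, 98.9], np.float64(158.1), 0.55)]
wrist trolley_index []
wrist rider_tip []
wrist post_mark [([580.1, 144.3, 95.1], np.float64(161.1), 0.8)]
{'scene': array([282, 235]), 'side': array([255, 229]), 'wrist': array([345, 323])}
```

View pics/c15.png

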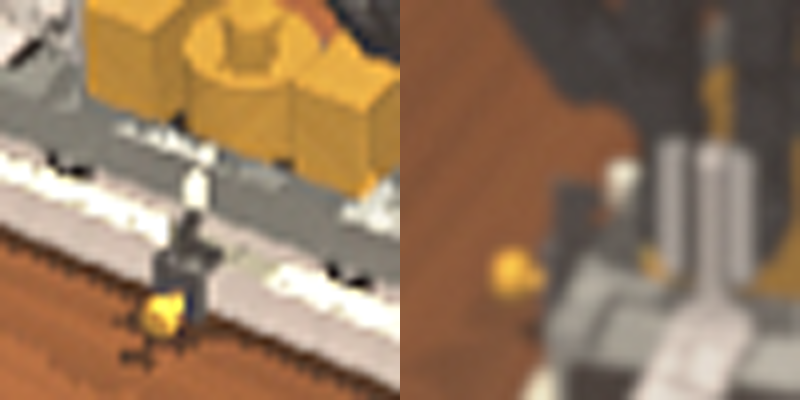

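Scene crop: the fin tip is at (195,185), the rider at (185,260), so the fin is still short of it. Weights upright. I'll refine the distance from the sharp wrist picture taken at rest.

Run:
```python
from h import *
P=camera_params("wrist");s=read_state();T=R.from_rotvec(s["eef_rot"]).as_matrix();C=R.from_rotvec(P["attitude"]).as_matrix()
o=T.T@(P["origin"]-s["ee_pos"]);rel=T.T@C
q=np.array([596.8,-16]);a=np.radians(4.8);M=np.array([[np.cos(a),np.sin(a)],[-np.sin(a),np.cos(a)]])
def cam(pos,yaw):
    y=np.radians(yaw);T8=np.array([[-np.sin(y),np.cos(y),0],[np.cos(y),np.sin(y),0],[0,0,-1]]);p=dict(P)
    p["origin"]=np.array(pos)+T8@o;p["attitude"]=R.from_matrix(T8@rel).as_rotvec();return p
out=[]
for f,pos,yaw,ce in[("w5",(596.6,-16.9,180.7),4.7,(337,98)),("w12",(596.1,23,194.8),4.98,(328,140))]:
    p=cam(pos,yaw);im=cv2.imread(f"pics/{f}.png")
    # predicted pixel of fin tip & rider by search over local coords
    def px(l,z):
        w=np.r_[M.T@np.array(l)+q,z];v=R.from_rotvec(p["attitude"]).as_matrix().T@(w-p["origin"]);u=v[:2]/v[2];u=u*(1+p["k1"]*(u@u));return u*[p["fx"],p["fy"]]+[p["cx"],p["cy"]]
    print(f,"fin",px((43,0),52).round(1),"rider@91,z52",px((43,91),52).round(1),"z56",px((45,91),56).round(1),"z45 82/100",px((50,82),45).round(1),px((50,100),45).round(1))
    for nm,l in(("r",(45,91)),("f",(42,0))):
        u,v=px(l,54).round().astype(int);out.append(cv2.resize(im[v-16:v+16,u-16:u+16],(380,300),interpolation=cv2.INTER_NEAREST));print(nm,"crop origin",u-16,v-16)
cv2.imwrite("pics/c16.png",np.vstack([np.hstack(out[:2]),np.hstack(out[2:])]))
```

```text
w5 fin [324.9 196.6] rider@91,z52 [329.6  96.6] z56 [332.6  96.4] z45 82/100 [335.6 107.4] [336.6  86.3]
r crop origin 316 81
f crop origin 308 181
w12 fin [318.2 229.2] rider@91,z52 [322.5 141.2] z56 [325.2 141.7] z45 82/100 [328.2 149.7] [329.1 131.1]
r crop origin 309 125
f crop origin 302 214
```

View pics/c16.png

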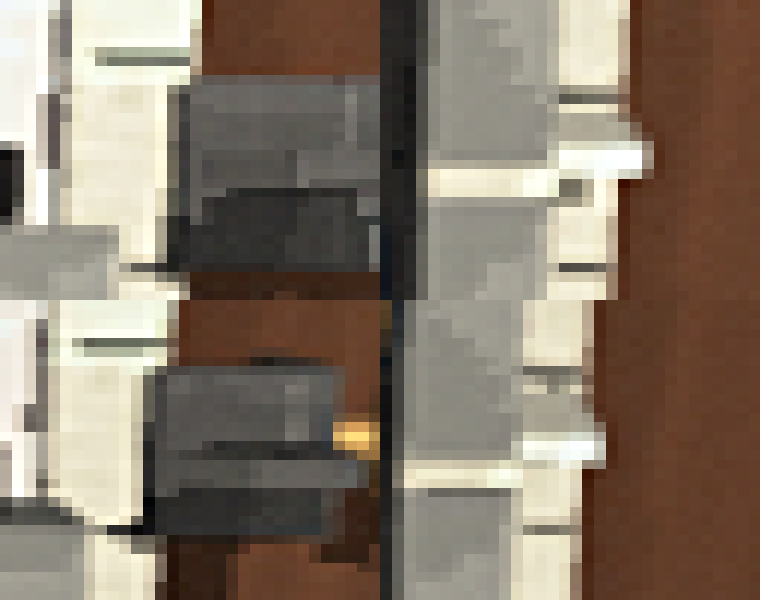

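Request:
send_rows(
  plan=[
    {"tx": 0.002,"ty": 0,"tz": 0,"spin": 0,"claw": 0},
    {"tx": 0.003,"ty": 0,"tz": 0,"spin": 0,"claw": 0},
    {"tx": 0.002,"ty": 0,"tz": 0,"spin": 0,"claw": 0},
    {"tx": 0.0014,"ty": 0,"tz": 0,"spin": 0,"claw": 0},
    {"tx": 0,"ty": 0,"tz": 0,"spin": 0,"claw": 0},
    {"tx": 0,"ty": 0,"tz": 0,"spin": 0,"claw": 0},
    {"tx": 0,"ty": 0,"tz": 0,"spin": 0,"claw": 0},
    {"tx": 0,"ty": 0,"tz": 0,"spin": 0,"claw": 0},
    {"tx": 0,"ty": 0,"tz": 0,"spin": 0,"claw": 0},
    {"tx": 0,"ty": 0,"tz": 0,"spin": 0,"claw": 0},
  ],
  squeeze=80,
)

```text
time_s: 23.9
ee_pos: [582.9, 146.0, 80.5]
eef_rot: [2.126, 2.311, -0.001]
ft_force: [3.8, -4.4, 0.7]
width: 7.6
grip_force: 78.2
```

Run:
```python
from h import *
a=np.radians(4.8);yl=lambda w:(-np.sin(a)*(w[0]-596.8)+np.cos(a)*(w[1]+16)).round(1)
for n in("scene","side","scene","side"):
    im=camera(n);cv2.imwrite(f"pics/{n}17.png",im);print("tcp",yl(read_state()["ee_pos"]))
    for t in["trolley_index","rider_tip","post_mark","post_far","trolley"]: print(n,t,[(yl(d["location"]),round(d["location"][0]),round(d["confidence"],2)) for d in spot_point(n,t)])
s=read_state();print(s["time_s"],s["ft_force"],s["grip_force"])
# fin (white) vs rider tip in scene: compare with rest picture, shift along the track of the index-line
p=camera_params("scene")
def px(n,l,z):
    p=camera_params(n);M=np.array([[np.cos(a),-np.sin(a)],[np.sin(a),np.cos(a)]]);w=np.r_[M@np.array(l,float)+[596.8,-16],z]
    v=R.from_rotvec(p["attitude"]).as_matrix().T@(w-p["origin"]);u=v[:2]/v[2];u=u*(1+p["k1"]*(u@u));return u*[p["fx"],p["fy"]]+[p["cx"],p["cy"]]
for n in("scene","side"):
    A,B=[cv2.imread(f"pics/{n}{k}.png") for k in("0","17")]
    # brightest pixel near fin expected place
    for k,im,y in(("rest",A,0),("now",B,91)):
        u,v=px(n,(43,y),53).round().astype(int);g=cv2.cvtColor(im[v-5:v+6,u-5:u+6],cv2.COLOR_BGR2GRAY);print(n,k,(u,v));print(g)
```

```text
tcp 162.6
scene trolley_index [(np.float64(91.6), 633, 0.59)]
scene rider_tip [(np.float64(91.6), 637, 0.41)]
scene post_mark [(np.float64(163.0), 581, 0.63)]
scene post_far [(np.float64(16.7), 599, 0.86)]
scene trolley [(np.float64(92.4), 592, 0.58)]
tcp 162.6
side trolley_index [(np.float64(95.9), 641, 0.67)]
side rider_tip [(np.float64(91.0), 637, 0.53)]
side post_mark []
side post_far [(np.float64(162.8), 582, 0.68)]
side trolley [(np.float64(91.7), 594, 0.72)]
tcp 162.6
scene trolley_index [(np.float64(-2.2), 792, 0.73), (np.float64(90.7), 638, 0.65)]
scene rider_tip [(np.float64(92.5), 634, 0.62)]
scene post_mark [(np.float64(164.1), 582, 0.72)]
scene post_far [(np.float64(19.9), 593, 0.8)]
scene trolley [(np.float64(88.8), 591, 0.84)]
tcp 162.6
side trolley_index [(np.float64(96.8), 637, 0.81), (np.float64(91.0), 593, 0.66)]
side rider_tip [(np.float64(89.8), 632, 0.61), (np.float64(-1.3), 599, 0.23), (np.float64(157.3), 434, 0.19)]
side post_mark [(np.float64(165.5), 586, 0.89)]
side post_far []
side trolley [(np.float64(92.7), 639, 0.52)]
25.1 [ 4.14319891 -6.12253983  0.799
[... 1559 characters left out ...]

 [ 90  99 122 149 164 168 162 146 119  95  78]
 [ 92 110 137 159 167 165 155 132 104  86  75]
 [102 126 151 164 168 159 142 116  92  79  71]]
side now (np.int64(257), np.int64(229))
[[101  98  98  98  99  95  80  64  76 110 127]
 [100  97 100 109 117 109  88  66  86 130 153]
 [100 100 114 145 165 155 116  78  90 136 159]
 [ 97  97 128 178 206 189 138  86  91 137 159]
 [ 91  95 129 183 205 180 129  82  92 136 159]
 [ 89  91 124 172 187 160 112  78  93 138 159]
 [ 87  90 114 151 162 139 101  79  95 137 160]
 [ 86  85 100 126 133 118  95  77  94 139 160]
 [ 81  80  86 101 110 104  90  74  95 137 161]
 [ 75  77  82  92  98  96  85  70  94 137 163]
 [ 74  77  84  93  96  93  84  73  94 137 162]]
```

```bash
python3 -c "
from workcell import *
print(close_job())"
```

```text
the job is handed in; nothing more can be done
None
```

I handed the job in at about 25 s on the robot clock; no verdict came back. Both blocks and the round brass weight stand in the tray, and the gripper holds the trolley's +y post, drawn about 91 mm, with the fin at the pointer to within about 2 mm by my measurements; note that I viewed 13 pictures, over the limit of 10.

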